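# Brush out the dip tube and take a dip-gauge reading

### The arm

A 6-joint arm with a two-finger parallel gripper is mounted at the origin on the work surface. World frame = base frame: x ahead of the robot, y to its left, z up, the work surface at z = 0. Lengths are in m, angles in degrees, forces in N, time in s.
With the tool pointing down it reaches from about 0.4 to 0.825 m from the base axis. Payload 7 kg.
Tool frame: the origin (TCP) lies at the very end of the fingers, on their centre line; the grasp point (between the pads) lies grasp_offset behind it (grasp_offset is the distance from the TCP to the grasp point, in m); z points along the fingers, y is the line along which they close (so a half turn about z gives the same grasp; the last joint's range is limited). The gripper opens to 85 mm and grips with 20 to 120 N. Pads are 22 mm wide; open, the fingers measure 114 mm over their backs; the gripper's body (76 mm by 85 mm) begins 54 mm behind the grasp point. The pads swing forward as they close: fully open they stand 13 mm farther back than shut.
Start: joints at [-55.285, 20.546, 0.682, 0, -70.136, -16.507], TCP at [0.211, -0.641, 0.231] pointing down, gripper open.
Joint ranges: [-176.03, 176.03], [-82.01, 121.73], [-58.28, 71.71], [-173.87, 95.51], [-174.79, -0.11], [-173.66, 173.66]. Speed limits (degrees/s): [136.94, 136.94, 172.46, 180, 180, 180].

### API

Orientations are given as [roll, pitch, yaw] about the fixed x, y, z axes, in that order (R = Rz(yaw) Ry(pitch) Rx(roll)).
In Python, from workcell import * gives the robot as it stands. The module is installed in compiled form; this text tells all that it offers.
- The arm moves only by the tool send_rows, never from a script. Its argument "rows" is a list of rows, each a list of 7 numbers: the finger opening in mm, from 0 to 85.4, then the shift along the tool's x, y, z in mm, then the turn, a rotation vector about the tool's x, y, z in degrees. In form: [[hand, dx, dy, dz, ax, ay, az], ...]. A call has 1 to 10 rows; each row shifts and turns the commanded pose from where the row before left it, along the tool's axes as they then stand; what a row does not reach is not made up. A row lasts 1/8 s, in which the tool goes at most 62.5 mm and 10.7 degrees, less where a joint would pass 70% of its speed; a pose out of reach is approached as far as the arm can. A call is refused whole if a number of a shift passes 62.5 or a number of a turn 10.7, either way. A call with a gripper value outside its range is refused whole. The fingers move at their own pace and stop on an object; "squeeze" is the grip in N (left out, the last holds). Time passes only in rows, so rows that do not move let the fingers close. It gives the time, the measured TCP pose, the force, the opening and the grip force at its end, in the units of the state.
- read_state(): the state, without advancing time (a new reading comes with each control period).
- snapshot(name): name is "side" or "top"; returns the picture (480x640x3 uint8, red, green, blue); there is no depth.
- camera_info(name): a dict with "K" (3x3 intrinsics, pixels), "k1" (the pictures are not rectified: a ray, as slopes to the right and down, at radius r is drawn at 1 + k1 r^2 times it, then the intrinsics apply), "camera_from_world" (4x4, takes a point from world to camera coordinates). Camera axes: x right, y up, looking along -z (the intrinsics and any distortion apply to the point x, -y, -z); pixel columns grow to the right and rows downward; lengths in m; the calibration is good to about 2 mm. A picture is of the moment at which its call begins. camera_info takes no time and is no camera call.
- hand_in(): hands the job in; it is judged then, once.
The state is a dict: "clock": time; "joints": joint angles; "qd": joint speeds; "joint_torque": joint torques, N m; "position": TCP position; "ee_rot": TCP orientation; "wrist_force": force on the tool from outside, world axes, zero at the start; "moment": the same for the moment, N m; "gripper_width": finger opening in m; "grip_force": force on a finger pad.
Only numpy, scipy, OpenCV 4.12 (cv2) and the standard library are available. Lean on these libraries where they do the work, as an engineer would, in place of code of your own. Each camera call takes 0.05 s, during which the arm holds its last target. There are 200 camera calls.

### The job

Scrub the reservoir's slanted dip tube with the brush that stands in it: two strokes, each drawn up by well over half of the tube's length and pushed back down to the bottom; then take the brush out and leave it lying in the grey tray. Next take the gauge rod from its rest, push it into the dip tube until its collar stops on the mouth, pull it right out, and present it for reading: rod level, tip over the middle of the white tile and about a hand's breadth above it. Finish still holding the rod there, steady and touching nothing else, and leave the other glassware and bottles where they stand.

Things in the scene. Friction and masses are not known exactly. Their poses are not given: they have to be found in the camera images.
- reservoir: fixed white plastic reservoir, 150 x 130 mm, 128 mm high, with a 12 mm high filler cap and a small vent on top; origin on the bench below the dip tube's mouth, z up; the housing's centre is 185 mm from there to -x, and the steel dip tube slants up and out (+x) from its +x face, in the x-z plane
- dip_mouth (a point): centre of the open mouth of the steel dip tube, about 150 mm above the bench. Its z axis runs along the tube, outwards, 40 degrees above level; its y axis is level. The tube is 30 mm outside, 22 mm in the bore, straight, closed at its foot 135 mm below the mouth (z = -0.135)
- brush: loose tube brush, 80 g; starts in the dip tube, tip at its foot, handle out of the mouth. Origin mid-handle; x along the brush to the handle's free end, tip at -x; z is the upper side at the start. Wooden handle 16 x 16 mm (faces square to y, z), x = -47 to +47 mm; 6 mm steel stem; white bristle head 19 mm across (hard core 16 mm) from x = -90 to -190 mm, the tip
- brush_tip (a point): end of the brush's bristle head, on its axis, 190 mm from the brush's origin; axes as the brush
- gauge_rod: loose gauge rod, 105 to 210 g, lying level on its rest, axis 70 mm above the bench. Origin mid-handle; x along the rod to the handle's free end, tip at -x, z up at the start. Black handle 18 x 18 mm (faces square to y, z), x = -45 to +50 mm; steel collar 34 mm across, 10 mm thick, stop face at x = -55 mm; 10 mm steel shaft with fine rings to the tip at x = -175 mm
- rod_collar (a point): centre of the collar's stop face (the face towards the tip), 55 mm from the rod's origin; axes as the rod. Seated, it lies at dip_mouth
- rod_tip (a point): end of the gauge rod, on its axis, 175 mm from the rod's origin; axes as the rod
- rest: fixed rod rest: steel base 240 x 50 x 8 mm, two open-topped aluminium forks 12 mm thick; origin on the bench under the rod's tip, x towards the rod's handle. Forks at x = 60 mm (under the shaft) and x = 217 mm (under the handle's free end), at most 77 mm high; the rod's origin starts at x = 175 mm; lift it straight up
- tile: fixed white ceramic reading tile, 100 x 100 x 8 mm; origin at the centre of its underside, z up. It and the rest can change places
- tray: fixed shallow grey open tray, 300 x 130 mm outside, 22 mm high, 5 mm walls and floor; origin at the centre of its underside, x along its length, z up
- white_bottle: bystander: closed white plastic bottle, 60 mm in diameter, 125 mm high; origin at its underside
- flask: bystander: stoppered glass flask, 68 mm in diameter, 128 mm high; origin at its underside
- jar: bystander: small amber jar, 40 mm in diameter, 50 mm high; origin at its underside
- beaker: bystander: clear plastic beaker, 56 mm in diameter, 60 mm high; origin at its underside
- tall_bottle: bystander: white bottle with a paper band, 68 mm in diameter, 150 mm high; origin at its underside
- spatula: bystander: spatula lying flat on the bench beyond the work; origin at its underside
Things that resemble listed ones, but are neither listed nor needed, are in the scene too. Leave any turquoise or yellow look-alike of the rest alone. There is more than one size of the tile; the one meant has the size given above.

How it is judged:
By the outcome, as a careful person would: the job done as asked, in the order asked, and still so for the second after the job is handed in, while the arm keeps its last pose, push and grip.
It also fails if it takes over 67 s, if anything falls off the work surface, if the arm or the gripper's body presses on something with over 40 N, if the wrist force passes 120 N, or if a joint passes its speed limit or range.

## Working session

There is one attempt and no reset: what is moved stays moved. The work goes in short steps, Python scripts to look and compute and a tool call to move; the robot and the scene stay as the last step left them, time stands still between calls to the robot, and variables do not carry over. Pictures are saved under pics/ and viewed, at most 10 in all, crops included, and the job is handed in when it is done.

Besides the shell and the picture viewer there is one more tool, called after "Request:" as name(argument=value, ...), one argument or row to a line, values as JSON. send_rows: Moves the arm, as the interface text tells. Its arguments: {"type":"object","properties":{"rows":{"type":"array","items":{"type":"array","items":{"type":"number"}}},"squeeze":{"type":"number"}},"required":["rows"]}

```bash
mkdir -p pics; ls; python3 - <<'E'
from workcell import *
import cv2,numpy as np
s=read_state();print(s)
for n in("side","top"):
    cv2.imwrite(f"pics/{n}0.png",snapshot(n)[:,:,::-1]); c=camera_info(n)
    print(n,c["K"],c["k1"],np.round(c["camera_from_world"],3))
    T=np.array(c["camera_from_world"]);print(-T[:3,:3].T@T[:3,3])
E
```

```text
pics
{'clock': 0.0, 'joints': array([-5.52822745e+01,  2.05893992e+01,  6.34508072e-01, -1.88045961e-02,
       -7.01353484e+01, -1.65079116e+01]), 'qd': array([-0.0635173 , -0.12754421,  0.01867674, -0.01118279, -0.03064979,
       -0.00226201]), 'joint_torque': array([-2.12369749e-03, -5.83324564e+01,  2.93412620e+01,  6.93645939e+00,
       -6.14932476e-03,  1.12747982e-04]), 'position': array([ 0.21077051, -0.64075446,  0.23039637]), 'ee_rot': array([ 1.79908457e+02, -8.69462228e-03, -1.61796583e+02]), 'wrist_force': array([ 0.62831597,  0.82533771, -0.56139069]), 'moment': array([-0.01193807,  0.01703098, -0.01740433]), 'grip_force': 0.0, 'gripper_width': 0.08556428232655051}
side [[442.27309227   0.         316.31886263]
 [  0.         442.27309227 232.1378364 ]
 [  0.           0.           1.        ]] 0.031840543426942314 [[-0.723 -0.691 -0.013  0.396]
 [ 0.526 -0.563  0.638 -0.345]
 [-0.448  0.454  0.77  -0.946]
 [ 0.     0.     0.     1.   ]]
[0.0433877  0.50916217 0.95368771]
top [[584.97057387   0.         323.22354619]
 [  0.         584.97057387 245.13650288]
 [  0.           0.           1.        ]] -0.10679543688702754 [[-0.007 -1.    -0.012  0.037]
 [ 0.996 -0.009  0.092 -0.524]
 [-0.092 -0.012  0.996 -1.734]
 [ 0.     0.     0.     1.   ]]
[0.36179971 0.01272629 1.77504148]
```

View pics/side0.png

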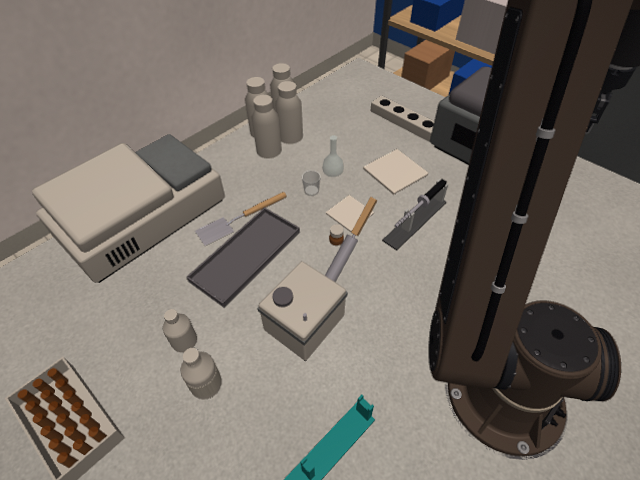

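View pics/top0.png

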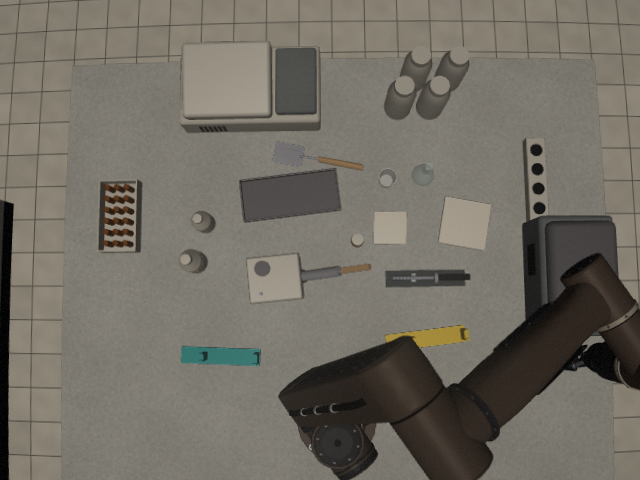

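```bash
cat > h.py <<'E'
from workcell import *
import cv2,numpy as np
from scipy.spatial.transform import Rotation as Ro, Slerp
def cam(n):
    c=camera_info(n);T=np.array(c["camera_from_world"]);return np.array(c["K"]),c["k1"],T[:3,:3],T[:3,3]
def ray(n,uv):
    K,k1,R,t=cam(n);u=cv2.undistortPoints(np.array([[uv]],float),K,np.array([k1,0,0,0.]))[0,0]
    return -R.T@t,R.T@np.array([u[0],-u[1],-1])
def plane(n,uv,z):
    o,d=ray(n,uv);return o+d*(z-o[2])/d[2]
def proj(n,P):
    K,k1,R,t=cam(n);q=R@np.array(P)+t;s=np.array([q[0],-q[1]])/-q[2];s=s*(1+k1*(s@s));return K[:2,:2]@s+K[:2,2]
def tri(a,b): # uv side, uv top
    o1,d1=ray("side",a);o2,d2=ray("top",b)
    s=np.linalg.lstsq(np.c_[d1,-d2],o2-o1,rcond=None)[0];p,q=o1+d1*s[0],o2+d2*s[1]
    return (p+q)/2,np.linalg.norm(p-q)
def blobs(m,roi,amin=15):
    k=np.zeros(m.shape,np.uint8);x0,y0,x1,y1=roi;k[y0:y1,x0:x1]=m[y0:y1,x0:x1]
    return [c for c in cv2.findContours(k,cv2.RETR_EXTERNAL,cv2.CHAIN_APPROX_NONE)[0] if cv2.contourArea(c)>amin]
def frame(x): # tool R with x axis given, y level
    x=x/np.linalg.norm(x);y=np.cross([0,0,1.],x);y=-y/np.linalg.norm(y);return np.c_[x,y,np.cross(x,y)]
def plan(R,p,n,cur=None,hand=85):
    """p = grasp point target; rows from cur (commanded) or measured pose"""
    s=read_state()
    R0,p0=cur if cur else (Ro.from_euler("xyz",s["ee_rot"],degrees=True).as_matrix(),s["position"])
    p=p+R[:,2]*grasp_offset if True else p
    d=Ro.from_matrix(R0.T@R).as_rotvec(degrees=True);c,Rc=p0,R0
    print("rot",np.round(d,1),"dist",np.round(np.linalg.norm(p-p0),3))
    for i in range(n):
        Rn=R0@Ro.from_rotvec(d*(i+1)/n,degrees=True).as_matrix();pn=p0+(p-p0)*(i+1)/n
        print([hand]+list(np.round(Rc.T@(pn-c)*1000,1))+list(np.round(d/n,1)));c,Rc=pn,Rn
    return R,p
E
python3 - <<'E'
from h import *
print("go",grasp_offset)
t=cv2.imread("pics/top0.png");s=cv2.imread("pics/side0.png")
for n,im,roi in(("top",t,(335,255,380,280)),("side",s,(340,190,385,240))):
    h=cv2.cvtColor(im,cv2.COLOR_BGR2HSV);m=((h[...,0]>5)&(h[...,0]<22)&(h[...,1]>90)).astype(np.uint8)
    for c in blobs(m,roi):print(n,"brush",cv2.minAreaRect(c),cv2.contourArea(c))
g=cv2.cvtColor(t,cv2.COLOR_BGR2GRAY)
for nm,roi,z in(("tile",(368,205,412,250),.008),("big",(430,190,500,255),.008)):
    for c in blobs((g>165).astype(np.uint8),roi,200):
        r=cv2.minAreaRect(c);P=[plane("top",q,z) for q in cv2.boxPoints(r)]
        print(nm,r,np.mean(P,0),[np.linalg.norm(P[i]-P[i-1]) for i in range(2)])
for c in blobs((g<95).astype(np.uint8),(230,160,350,228),500):
    r=cv2.minAreaRect(c);P=[plane("top",q,.02) for q in cv2.boxPoints(r)];print("tray",r,np.mean(P,0),np.round(P,3)[:,:2].tolist(),[np.linalg.norm(P[i]-P[i-1]) for i in range(2)])
for c in blobs((g<50).astype(np.uint8),(380,262,480,295),5):
    r=cv2.minAreaRect(c);print("dark",r)
a=cv2.resize(t[150:310,240:500],None,fx=3,fy=3,interpolation=cv2.INTER_CUBIC)
cv2.imwrite("pics/crop1.png",a)
b=cv2.resize(s[170:270,290:460],None,fx=4.5,fy=4.5,interpolation=cv2.INTER_CUBIC);cv2.imwrite("pics/crop2.png",b)
E
```

```text
go 0.0187
top brush ((354.9499816894531, 268.14996337890625), (4.80832576751709, 28.708538055419922), 81.8698959350586) 106.5
side brush ((363.6981506347656, 215.9434051513672), (7.576030254364014, 40.21123504638672), 29.05460548400879) 259.5
tray ((289.4846496582031, 194.87693786621094), (43.53619384765625, 98.9797134399414), 82.87498474121094) [0.67919492 0.13494698 0.02      ] [[0.729, 0.294], [0.763, -0.007], [0.63, -0.022], [0.595, 0.276]] [np.float64(0.13473766812385624), np.float64(0.3029317062761493)]
dark ((454.0, 277.0), (6.0, 30.0), 90.0)
```

View pics/crop1.png

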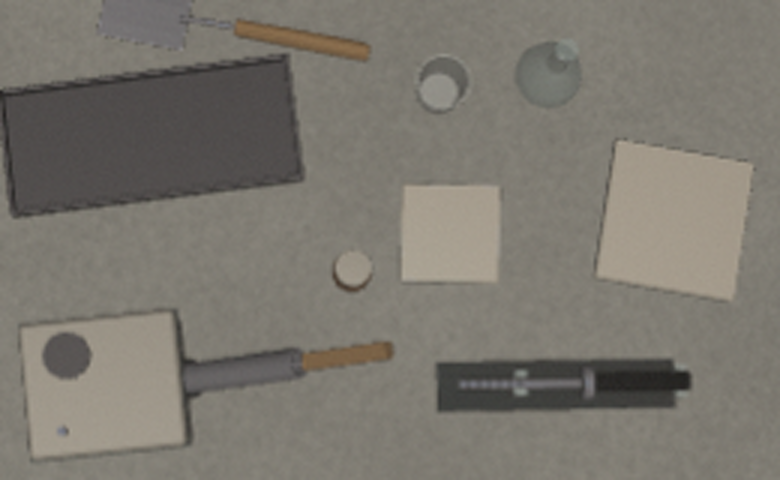

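View pics/crop2.png

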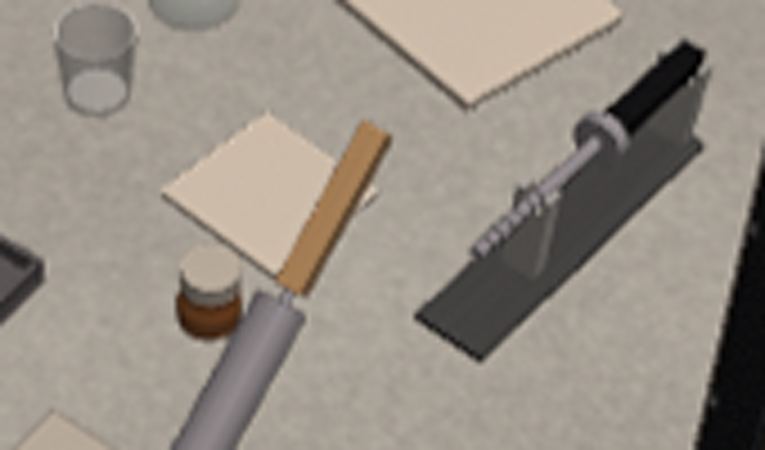

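The candidates, by top-view pixels:
- **Tile:** (390,228) is about 33 px, which fits 100 mm. The one at (466,222) is about 48 px, or 150 mm, so it is a look-alike. I take the small one.
- **Rest:** the grey one at (428,278) carries the rod. The turquoise one at (220,356) and the yellow one at (428,337) are look-alikes.
- **Brush handle:** (341,270) to (371,267).
- **Rod:** tip (393,278), handle end (470,277).

```bash
python3 - <<'E'
from h import *
f1=lambda x,y:(240+(x+.5)/3-.5,150+(y+.5)/3-.5); f2=lambda x,y:(290+(x+.5)/4.5-.5,170+(y+.5)/4.5-.5)
lo=tri(f2(293,285),f1(302,361));hi=tri(f2(376,131),f1(391,351));print("brush",lo,hi)
v=hi[0]-lo[0];print(np.linalg.norm(v),np.degrees(np.arctan2(v[1],v[0])),np.degrees(np.arcsin(v[2]/np.linalg.norm(v))))
print("mouth top-plane",plane("top",f1(299,362),.155))
tip=plane("top",f1(460,384),.07);end=plane("top",f1(690,380.5),.07);print("rod",tip,end,np.linalg.norm(end-tip),np.degrees(np.arctan2(*(end-tip)[1::-1])))
print("rod tri",tri(f2(475,249),f1(460,384)),tri(f2(697,52),f1(690,380)))
print("collar",tri(f2(601,128),f1(588,383)))
q=[(402,185),(499,186),(498,282),(402,281)];P=[plane("top",f1(*a),.008) for a in q];print("tile",np.mean(P,0),np.linalg.norm(P[0]-P[1]))
r=[(437,363),(674,360),(675,408),(438,411)];P=[plane("top",f1(*a),.008) for a in r];print("rest",np.round(P,3).tolist())
print("jar",plane("top",f1(353,268),.05),"beaker",plane("top",f1(440,92),0),"flask",plane("top",f1(549,75),.04))
E
```

```text
brush (array([ 0.44024712, -0.01639767,  0.16022802]), np.float64(0.0041677759184316565)) (array([ 0.44882807, -0.09321579,  0.20938808]), np.float64(0.002531973700931371))
0.09160440590132159 -83.62620589792121 32.45629358041987
mouth top-plane [ 0.44132056 -0.01252328  0.155     ]
rod [ 0.42274058 -0.17001994  0.07      ] [ 0.42386439 -0.39504448  0.07      ] 0.2250273410582309 -89.71385621181436
rod tri (array([ 0.42307311, -0.16967872,  0.07110055]), np.float64(0.0008672321957162496)) (array([ 0.42303429, -0.39577039,  0.06989165]), np.float64(0.0029696450557471954))
collar (array([ 0.42280273, -0.29295163,  0.07868624]), np.float64(0.0014225512604035026))
tile [ 0.57769786 -0.16958092  0.008     ] 0.0987986918882338
rest [[0.446, -0.154, 0.008], [0.447, -0.394, 0.008], [0.399, -0.394, 0.008], [0.398, -0.154, 0.008]]
jar [ 0.5389169 -0.0684241  0.05     ] beaker [ 0.72511102 -0.16268952  0.        ] flask [ 0.7336068  -0.26904421  0.04      ]
```

```bash
cat >> h.py <<'E'
def axis(yaw,pit): y,p=np.radians([yaw,pit]);return np.array([np.cos(y)*np.cos(p),np.sin(y)*np.cos(p),np.sin(p)])
E
python3 - <<'E'
from h import *
f1=lambda x,y:(240+(x+.5)/3-.5,150+(y+.5)/3-.5)
P=[plane("top",f1(*a),.128) for a in [(22,326),(176,311),(187,443),(35,459)]];c=np.mean(P,0);print(c,np.linalg.norm(P[0]-P[1]),np.linalg.norm(P[2]-P[1]))
for d in (P[1]-P[0],P[2]-P[3],np.array([.4405,-.0130,.15])-c):print(np.degrees(np.arctan2(d[1],d[0])),np.linalg.norm(d[:2]))
R=frame(axis(-84.5,38));print(np.round(R,2))
b=np.array([.4445,-.055,.185])
cur=plan(R,b-.08*R[:,2],14)
E
```

```text
[0.42283618 0.16962182 0.128     ] 0.14619606804223892 0.12444203551913845
-84.89470349649375 0.14619606804223892
-84.35387886523546 0.14350529624249575
-84.47533783774978 0.1834740802672854
[[ 0.08 -1.    0.06]
 [-0.78 -0.1  -0.61]
 [ 0.62  0.   -0.79]]
rot [ 25.6  32.  -74.2] dist 0.665
[85, np.float64(-29.5), np.float64(37.2), np.float64(-0.2), np.float64(1.8), np.float64(2.3), np.float64(-5.3)]
[85, np.float64(-32.8), np.float64(34.2), np.float64(-2.5), np.float64(1.8), np.float64(2.3), np.float64(-5.3)]
[85, np.float64(-35.6), np.float64(30.9), np.float64(-5.0), np.float64(1.8), np.float64(2.3), np.float64(-5.3)]
[85, np.float64(-38.1), np.float64(27.3), np.float64(-7.4), np.float64(1.8), np.float64(2.3), np.float64(-5.3)]
[85, np.float64(-40.1), np.float64(23.4), np.float64(-9.7), np.float64(1.8), np.float64(2.3), np.float64(-5.3)]
[85, np.float64(-41.7), np.float64(19.3), np.float64(-12.1), np.float64(1.8), np.float64(2.3), np.float64(-5.3)]
[85, np.float64(-42.7), np.float64(15.0), np.float64(-14.3), np.float64(1.8), np.float64(2.3), np.float64(-5.3)]
[85, np.float64(-43.3), np.float64(10.5), np.float64(-16.4), np.float64(1.8), np.float64(2.3), np.float64(-5.3)]
[85, np.float64(-43.3), np.float64(5.9), np.float64(-18.4), np.float64(1.8), np.float64(2.3), np.float64(-5.3)]
[85, np.float64(-42.9), np.float64(1.3), np.float64(-20.2), np.float64(1.8), np.float64(2.3), np.float64(-5.3)]
[85, np.float64(-42.0), np.float64(-3.3), np.float64(-21.9), np.float64(1.8), np.float64(2.3), np.float64(-5.3)]
[85, np.float64(-40.6), np.float64(-7.8), np.float64(-23.4), np.float64(1.8), np.float64(2.3), np.float64(-5.3)]
[85, np.float64(-38.7), np.float64(-12.3), np.float64(-24.6), np.float64(1.8), np.float64(2.3), np.float64(-5.3)]
[85, np.float64(-36.3), np.float64(-16.6), np.float64(-25.7), np.float64(1.8), np.float64(2.3), np.float64(-5.3)]
```

Request:
send_rows(
  rows=[
    [85, -29.5, 37, 0, 1.8, 2.3, -5.3],
    [85, -33, 34, -2.5, 1.8, 2.3, -5.3],
    [85, -35.5, 31, -5, 1.8, 2.3, -5.3],
    [85, -38, 27, -7.5, 1.8, 2.3, -5.3],
    [85, -40, 23.5, -9.5, 1.8, 2.3, -5.3],
    [85, -41.5, 19.5, -12, 1.8, 2.3, -5.3],
    [85, -42.5, 15, -14.5, 1.8, 2.3, -5.3],
    [85, -43.5, 10.5, -16.5, 1.8, 2.3, -5.3],
    [85, -43.5, 6, -18.5, 1.8, 2.3, -5.3],
    [85, -43, 1.5, -20, 1.8, 2.3, -5.3],
  ],
  squeeze=70,
)

```text
clock: 1.35
position: [0.3755, -0.1948, 0.2332]
ee_rot: [-174.1, -27.6, -108.9]
wrist_force: [1.9, -0.8, -0.4]
gripper_width: 0.0851
grip_force: 0.0
```

```bash
cat > to.py <<'E'
import sys
from h import *
# to.py yaw pitch x y z back n hand
a=[float(v) for v in sys.argv[1:]]
s=read_state();print(round(s["clock"],2),np.round(s["joints"],1),np.round(s["position"],4),np.round(s["ee_rot"],1),"F",np.round(s["wrist_force"],1),"w",round(s["gripper_width"]*1e3,1),round(s["grip_force"]))
R=frame(axis(a[0],a[1]));Rm=Ro.from_euler("xyz",s["ee_rot"],degrees=True).as_matrix()
print("x axis yaw/pitch",np.degrees(np.arctan2(Rm[1,0],Rm[0,0])),np.degrees(np.arcsin(Rm[2,0])),"grasp",np.round(s["position"]-Rm[:,2]*grasp_offset,4))
np.set_printoptions(legacy="1.25")
plan(R,np.array(a[2:5])-a[5]*R[:,2],int(a[6]),hand=int(a[7]))
E
python3 to.py -84.5 38 .4445 -.055 .185 .08 4 85
```

```text
1.35 [ 22.8  -4.9 -45.5  26.7 -66.6 -54.8] [ 0.3755 -0.1948  0.2332] [-174.1  -27.6 -108.9] F [ 1.9 -0.8 -0.4] w 85.1 0
x axis yaw/pitch -108.91959352252546 27.647734120343664 grasp [ 0.3765 -0.1861  0.2497]
rot [  7.5   9.1 -21. ] dist 0.189
[85, -41.8, -3.3, -21.7, 1.9, 2.3, -5.3]
[85, -40.4, -7.8, -23.2, 1.9, 2.3, -5.3]
[85, -38.6, -12.2, -24.4, 1.9, 2.3, -5.3]
[85, -36.3, -16.5, -25.5, 1.9, 2.3, -5.3]
```

Request:
send_rows(
  rows=[
    [85, -42, -3.5, -21.5, 1.9, 2.3, -5.3],
    [85, -40.5, -8, -23, 1.9, 2.3, -5.3],
    [85, -38.5, -12, -24.5, 1.9, 2.3, -5.3],
    [60, -36.5, -16.5, -25.5, 1.9, 2.3, -5.3],
    [60, 0, 0, 0, 0, 0, 0],
  ],
)

```text
clock: 1.98
position: [0.4423, -0.016, 0.2322]
ee_rot: [179.9, -38.1, -84.1]
wrist_force: [-0.1, -0.9, -1.1]
gripper_width: 0.06
grip_force: 0.0
```

```bash
python3 to.py -84.5 38 .4445 -.055 .185 0 3 60; python3 - <<'E'
from h import *
a=snapshot("side")[:,:,::-1];b=snapshot("top")[:,:,::-1]
A=cv2.resize(a[120:300,250:450],(400,360));B=cv2.resize(b[200:320,270:403],(400,360))
cv2.imwrite("pics/g1.png",np.hstack([A,B]))
E
```

```text
1.98 [ 48.    5.1 -41.3  28.4 -73.6 -57.7] [ 0.4423 -0.016   0.2322] [179.9 -38.1 -84.1] F [-0.1 -0.9 -1.1] w 60.0 0
x axis yaw/pitch -84.10458447005666 38.11289477195849 grasp [ 0.4412 -0.0045  0.2469]
rot [-0.1 -0.1  0.3] dist 0.08
[60, 0.5, 0.6, 26.6, -0.0, -0.0, 0.1]
[60, 0.5, 0.6, 26.6, -0.0, -0.0, 0.1]
[60, 0.6, 0.5, 26.6, -0.0, -0.0, 0.1]
```

View pics/g1.png

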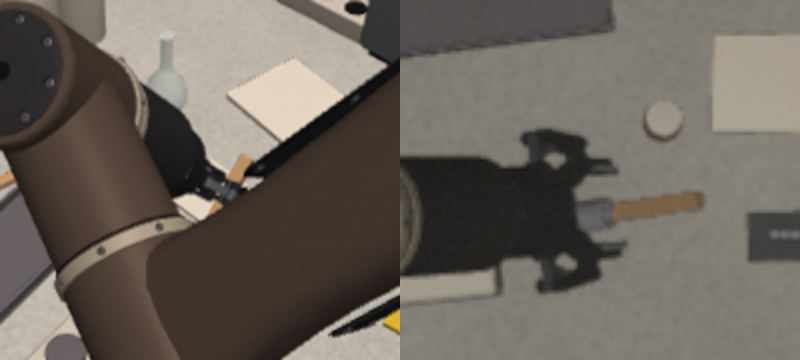

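The top view (right half) shows the open fingers at (605,165) and (610,247) on either side of the brush handle at (655,206), centred on it. I'll descend and close.

Request:
send_rows(
  rows=[
    [60, 0.5, 0.5, 26.5, 0, 0, 0.1],
    [60, 0.5, 0.5, 26.5, 0, 0, 0.1],
    [60, 0.5, 0.5, 26.5, 0, 0, 0.1],
    [40, 0, 0, 0, 0, 0, 0],
    [10, 0, 0, 0, 0, 0, 0],
    [10, 0, 0, 0, 0, 0, 0],
    [10, 0, 0, 0, 0, 0, 0],
    [10, 0, 0, 0, 0, 0, 0],
  ],
)

```text
clock: 3.08
position: [0.4449, -0.0688, 0.1717]
ee_rot: [-179.7, -38.1, -84.9]
wrist_force: [1.3, -2.7, 5.8]
gripper_width: 0.0149
grip_force: 68.5
```

```bash
python3 to.py -84.5 38 .4445 -.055 .185 0 1 10
```

```text
3.08 [ 41.3   7.6 -49.4  34.4 -62.4 -60.3] [ 0.4449 -0.0688  0.1717] [-179.7  -38.1  -84.9] F [ 1.3 -2.7  5.8] w 14.9 69
x axis yaw/pitch -84.8538795796285 38.052812126605716 grasp [ 0.4438 -0.0573  0.1864]
rot [-0.1 -0.1 -0.3] dist 0.003
[10, -2.7, -0.9, -0.3, -0.1, -0.1, -0.3]
```

Request:
send_rows(
  rows=[
    [10, 12, 0, -0.4, 0, 1, 0],
    [10, 19, 0, -0.3, 0, 1, 0],
    [10, 25, 0, 0, 0, 0, 0],
    [10, 25, 0, 0, 0, 0, 0],
    [10, 25, 0, 0, 0, 0, 0],
    [10, 0, 0, 0, 0, 0, 0],
  ],
)

```text
clock: 3.82
position: [0.4521, -0.1505, 0.2405]
ee_rot: [-179.6, -40.0, -85.0]
wrist_force: [0.3, 0.0, 4.8]
gripper_width: 0.0149
grip_force: 68.5
```

```bash
python3 to.py -84.5 40 .4438 -.0573 .1864 0 1 10; python3 - <<'E'
from h import *
s=read_state();g=s["position"]-Ro.from_euler("xyz",s["ee_rot"],degrees=True).as_matrix()[:,2]*grasp_offset
print((g-np.array([.4438,-.0573,.1864]))@axis(-84.5,40))
E
```

```text
3.83 [ 31.5   1.7 -47.7  39.1 -66.4 -50.8] [ 0.4521 -0.1505  0.2405] [-179.6  -40.   -85. ] F [0.3 0.  4.8] w 14.9 69
x axis yaw/pitch -85.01508636811363 39.98724972939514 grasp [ 0.4509 -0.1386  0.2548]
rot [-0.1  0.  -0.4] dist 0.106
[10, -106.5, 0.1, 0.0, -0.1, 0.0, -0.4]
0.10646664206333067
```

Request:
send_rows(
  rows=[
    [10, -15, 0, 0, 0, 0, 0],
    [10, -25, 0, 0, 0, 0, 0],
    [10, -25, 0, 0, 0, 0, 0],
    [10, -25, 0, 0, 0, 0, 0],
    [10, -12, 0, 0, 0, 0, 0],
    [10, -5.5, 0, 0, 0, 0, 0],
    [10, 0, 0, 0, 0, 0, 0],
  ],
)

```text
clock: 4.7
position: [0.4448, -0.0691, 0.1721]
ee_rot: [-179.8, -40.4, -84.8]
wrist_force: [4.5, -7.7, 15.9]
gripper_width: 0.0146
grip_force: 69.2
```

```bash
python3 to.py -84.5 40 .4438 -.0573 .1864 0 1 10
```

```text
4.7 [ 42.2   8.6 -49.9  35.5 -63.4 -62.3] [ 0.4448 -0.0691  0.1721] [-179.8  -40.4  -84.8] F [ 4.5 -7.7 15.9] w 14.6 69
x axis yaw/pitch -84.79081355189297 40.395205846665476 grasp [ 0.4436 -0.057   0.1864]
rot [-0.  -0.4 -0.2] dist 0.0
[10, 0.1, -0.2, 0.2, -0.0, -0.4, -0.2]
```

Request:
send_rows(
  rows=[
    [10, 15, 0, 0, 0, 0, 0],
    [10, 25, 0, 0, 0, 0, 0],
    [10, 25, 0, 0, 0, 0, 0],
    [10, 25, 0, 0, 0, 0, 0],
    [10, 16, 0, 0, 0, 0, 0],
    [10, 0, 0, 0, 0, 0, 0],
  ],
)

```text
clock: 5.45
position: [0.4515, -0.1493, 0.2387]
ee_rot: [-179.7, -40.0, -85.0]
wrist_force: [0.9, 0.3, 3.4]
gripper_width: 0.0149
grip_force: 68.5
```

Request:
send_rows(
  rows=[
    [10, -15, 0, 0, 0, 0, 0],
    [10, -25, 0, 0, 0, 0, 0],
    [10, -25, 0, 0, 0, 0, 0],
    [10, -25, 0, 0, 0, 0, 0],
    [10, -11, 0, 0, 0, 0, 0],
    [10, -5.5, 0, 0, 0, 0, 0],
    [10, 0, 0, 0, 0, 0, 0],
  ],
)

```text
clock: 6.32
position: [0.4443, -0.0693, 0.1719]
ee_rot: [-179.9, -40.6, -84.8]
wrist_force: [6.1, -13.0, 21.4]
gripper_width: 0.0147
grip_force: 69.3
```

```bash
python3 to.py -84.5 40 .4438 -.0573 .1864 0 1 10
```

```text
6.33 [ 42.3   8.7 -49.9  35.5 -63.6 -62.4] [ 0.4443 -0.0693  0.1719] [-179.9  -40.6  -84.8] F [  6.1 -13.   21.4] w 14.7 69
x axis yaw/pitch -84.76407110589135 40.57487625749262 grasp [ 0.4431 -0.0572  0.1862]
rot [ 0.1 -0.6 -0.2] dist 0.001
[10, 0.1, -0.7, -0.1, 0.1, -0.6, -0.2]
```

Request:
send_rows(
  rows=[
    [10, 15, 0, 0, 0, 0, 0],
    [10, 25, 0, 0, 0, 0, 0],
    [10, 25, 0, 0, 0, 0, 0],
    [10, 30, 0, 0, 0, 0, 0],
    [10, 30, 0, 0, 0, 0, 0],
    [10, 30, 0, 0, 0, 0, 0],
    [10, 20, 0, 0, 0, 0, 0],
  ],
)

```text
clock: 7.2
position: [0.4557, -0.2015, 0.2817]
ee_rot: [-179.9, -40.0, -84.8]
wrist_force: [-0.4, 0.0, -0.6]
gripper_width: 0.0149
grip_force: 68.2
```

```bash
python3 to.py -83.5 3 .687 .064 .11 0 12 10
```

```text
7.2 [ 24.3  -1.  -45.2  41.2 -67.4 -42.9] [ 0.4557 -0.2015  0.2817] [-179.9  -40.   -84.8] F [-0.4  0.  -0.6] w 14.9 68
x axis yaw/pitch -84.76675472484574 40.03832609648466 grasp [ 0.4545 -0.1895  0.296 ]
rot [  0.4 -37.   -1.2] dist 0.4
[10, -25.7, -21.2, -0.8, 0.0, -3.1, -0.1]
[10, -25.6, -21.3, 0.6, 0.0, -3.1, -0.1]
[10, -25.5, -21.3, 2.0, 0.0, -3.1, -0.1]
[10, -25.3, -21.3, 3.3, 0.0, -3.1, -0.1]
[10, -25.1, -21.4, 4.7, 0.0, -3.1, -0.1]
[10, -24.8, -21.4, 6.1, 0.0, -3.1, -0.1]
[10, -24.4, -21.5, 7.4, 0.0, -3.1, -0.1]
[10, -23.9, -21.5, 8.7, 0.0, -3.1, -0.1]
[10, -23.4, -21.5, 10.0, 0.0, -3.1, -0.1]
[10, -22.7, -21.6, 11.3, 0.0, -3.1, -0.1]
[10, -22.1, -21.6, 12.5, 0.0, -3.1, -0.1]
[10, -21.3, -21.6, 13.7, 0.0, -3.1, -0.1]
```

Request:
send_rows(
  rows=[
    [10, 0, -20, -5, 0, -3, 0],
    [10, 0, -25, -3, 0, -3.5, 0],
    [10, -15, -25, 0, 0, -3.5, 0],
    [10, -25, -22, 2, 0, -3.5, 0],
    [10, -30, -22, 4, 0, -3.5, 0],
    [10, -30, -22, 6, 0, -3.5, 0],
    [10, -30, -22, 8, 0, -3.5, 0],
    [10, -30, -22, 10, 0, -3.5, 0],
  ],
)

```text
clock: 8.2
position: [0.6224, -0.0432, 0.1941]
ee_rot: [179.9, -12.4, -84.7]
wrist_force: [0.2, -0.0, -1.3]
gripper_width: 0.0147
grip_force: 68.3
```

```bash
python3 to.py -83.5 3 .687 .064 .08 0 7 10
```

```text
8.2 [ 21.   16.9 -16.3  13.7 -61.  -22.8] [ 0.6224 -0.0432  0.1941] [179.9 -12.4 -84.7] F [ 0.2 -0.  -1.3] w 14.7 68
x axis yaw/pitch -84.69456550063141 12.427443907712133 grasp [ 0.622  -0.0392  0.2124]
rot [ 0.2 -9.4 -1.2] dist 0.182
[10, -18.0, -10.6, 15.5, 0.0, -1.3, -0.2]
[10, -17.6, -10.7, 15.9, 0.0, -1.3, -0.2]
[10, -17.2, -10.7, 16.3, 0.0, -1.3, -0.2]
[10, -16.8, -10.8, 16.7, 0.0, -1.3, -0.2]
[10, -16.4, -10.8, 17.1, 0.0, -1.3, -0.2]
[10, -15.9, -10.8, 17.5, 0.0, -1.3, -0.2]
[10, -15.5, -10.9, 17.8, 0.0, -1.3, -0.2]
```

Request:
send_rows(
  rows=[
    [10, -22, -11, 11, 0, -1.3, -0.2],
    [10, -22, -11, 11, 0, -1.3, -0.2],
    [10, -19, -11, 14, 0, -1.3, -0.2],
    [10, -17, -11, 17, 0, -1.3, -0.2],
    [10, -15, -11, 19, 0, -1.3, -0.2],
    [10, -12, -11, 22, 0, -1.3, -0.2],
    [10, -11, -11, 23, 0, -1.3, -0.2],
  ],
)

```text
clock: 9.07
position: [0.6901, 0.0634, 0.0605]
ee_rot: [180.0, -3.4, -83.3]
wrist_force: [0.0, -0.2, -0.3]
gripper_width: 0.0147
grip_force: 68.3
```

```bash
python3 to.py -83.5 3 .687 .064 .029 0 3 10;  python3 - <<'E'
from h import *
a=snapshot("side")[:,:,::-1];b=snapshot("top")[:,:,::-1]
A=cv2.resize(a[120:320,170:370],(400,400));B=cv2.resize(b[120:270,225:375],(400,400))
cv2.imwrite("pics/tray1.png",np.hstack([A,B]))
E
```

```text
9.07 [ 23.1  30.1  -9.8   4.1 -51.2 -19. ] [0.6901 0.0634 0.0605] [180.   -3.4 -83.3] F [ 0.  -0.2 -0.3] w 14.7 68
x axis yaw/pitch -83.32454808199991 3.352517537049011 grasp [0.6899 0.0645 0.0792]
rot [ 0.  -0.4  0.2] dist 0.05
[10, -1.0, 1.0, 16.7, 0.0, -0.1, 0.1]
[10, -0.9, 1.0, 16.7, 0.0, -0.1, 0.1]
[10, -0.9, 1.0, 16.7, 0.0, -0.1, 0.1]
```

View pics/tray1.png

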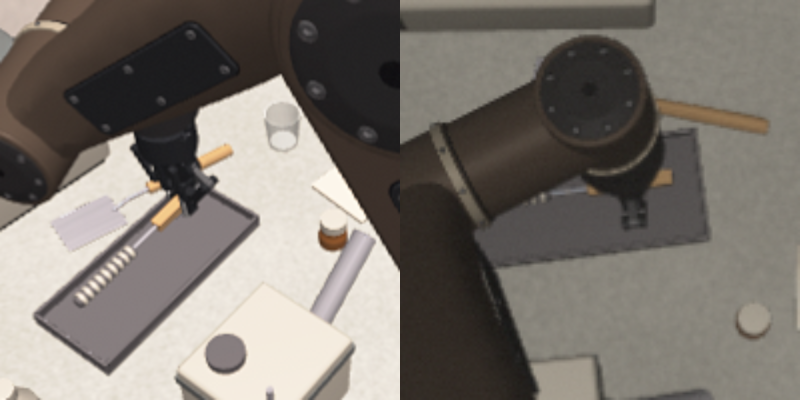

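The side view shows the brush above the grey tray and lined up with it, bristles at (105,278) and handle at (170,212). In the top view its handle end is at (668,180), inside the tray. I'll lower it and release.

Request:
send_rows(
  rows=[
    [10, -1, 1, 17, 0, 0, 0],
    [10, -1, 1, 17, 0, 0, 0],
    [10, -1, 1, 12, 0, 0, 0],
    [10, 0, 0, 4, 0, 0, 0],
    [10, 0, 0, 0, 0, 0, 0],
    [22, 0, 0, 0, 0, 0, 0],
    [30, 0, 0, 0, 0, 0, 0],
    [40, 0, 0, 0, 0, 0, 0],
  ],
)

```text
clock: 10.18
position: [0.6868, 0.0626, 0.0125]
ee_rot: [-180.0, -3.4, -83.3]
wrist_force: [0.1, -0.0, -0.1]
gripper_width: 0.04
grip_force: 0.0
```

Request:
send_rows(
  rows=[
    [40, 0, 0, -10, 0, 0, 0],
    [40, 0, 0, -30, 0, 0, 0],
    [40, 0, 0, -40, 0, 0, 0],
    [40, 0, 0, -50, 0, 0, 0],
  ],
)

```text
clock: 10.68
position: [0.6852, 0.0701, 0.143]
ee_rot: [179.9, -3.4, -83.3]
wrist_force: [1.6, 0.3, 0.1]
gripper_width: 0.04
grip_force: 0.0
```

```bash
python3 to.py -90 0 .423 -.345 .16 0 14 60;  python3 - <<'E'
from h import *
a=snapshot("side")[:,:,::-1]
A=cv2.resize(a[170:320,170:320],(450,450))
cv2.imwrite("pics/tray2.png",A)
E
```

```text
10.68 [ 23.8  25.4  -5.4   3.8 -60.3 -19. ] [0.6852 0.0701 0.143 ] [179.9  -3.4 -83.3] F [1.6 0.3 0.1] w 40.0 0
x axis yaw/pitch -83.3172736886245 3.4438844917232747 grasp [0.6851 0.0712 0.1617]
rot [-0.1 -3.4  6.7] dist 0.491
[60, 27.2, 22.0, 1.8, -0.0, -0.2, 0.5]
[60, 27.4, 21.8, 1.7, -0.0, -0.2, 0.5]
[60, 27.6, 21.6, 1.6, -0.0, -0.2, 0.5]
[60, 27.8, 21.4, 1.5, -0.0, -0.2, 0.5]
[60, 28.0, 21.1, 1.3, -0.0, -0.2, 0.5]
[60, 28.1, 20.9, 1.2, -0.0, -0.2, 0.5]
[60, 28.3, 20.7, 1.1, -0.0, -0.2, 0.5]
[60, 28.5, 20.4, 1.0, -0.0, -0.2, 0.5]
[60, 28.7, 20.2, 0.9, -0.0, -0.2, 0.5]
[60, 28.8, 19.9, 0.7, -0.0, -0.2, 0.5]
[60, 29.0, 19.7, 0.6, -0.0, -0.2, 0.5]
[60, 29.2, 19.5, 0.5, -0.0, -0.2, 0.5]
[60, 29.3, 19.2, 0.4, -0.0, -0.2, 0.5]
[60, 29.5, 19.0, 0.2, -0.0, -0.2, 0.5]
```

View pics/tray2.png

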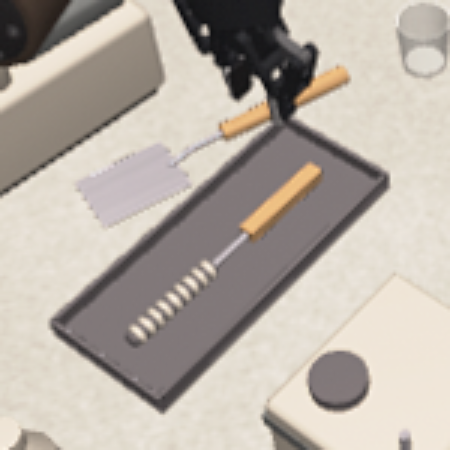

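The picture shows the brush lying wholly inside the tray, handle at (283,200) and bristles at (170,300). Next is the rod.

Request:
send_rows(
  rows=[
    [60, 18, 16, 0, 0, -0.3, 0.5],
    [60, 28, 24, 1.5, 0, -0.3, 0.5],
    [60, 32, 25, 1.5, 0, -0.3, 0.5],
    [60, 33, 25, 1.5, 0, -0.3, 0.5],
    [60, 34, 25, 1.5, 0, -0.3, 0.5],
    [60, 34, 25, 1.5, 0, -0.3, 0.6],
    [60, 34, 25, 1, 0, -0.3, 0.6],
    [60, 34, 25, 1, 0, -0.3, 0.6],
    [60, 34, 24, 1, 0, -0.3, 0.6],
    [60, 34, 24, 1, 0, -0.3, 0.6],
  ],
)

```text
clock: 11.98
position: [0.4695, -0.2628, 0.1407]
ee_rot: [-179.9, -0.4, -88.9]
wrist_force: [0.4, -1.0, 0.2]
gripper_width: 0.0598
grip_force: 0.0
```

```bash
python3 to.py -90 0 .423 -.345 .15 0 4 60
```

```text
11.97 [ -8.1  12.1 -24.2   0.5 -53.5   8.9] [ 0.4695 -0.2628  0.1407] [-179.9   -0.4  -88.9] F [ 0.4 -1.   0.2] w 59.8 0
x axis yaw/pitch -88.86503386423836 0.3958905649975207 grasp [ 0.4694 -0.2627  0.1594]
rot [-0.1 -0.4  1.1] dist 0.095
[60, 20.3, 12.0, 2.5, -0.0, -0.1, 0.3]
[60, 20.4, 11.9, 2.4, -0.0, -0.1, 0.3]
[60, 20.4, 11.8, 2.4, -0.0, -0.1, 0.3]
[60, 20.5, 11.7, 2.4, -0.0, -0.1, 0.3]
```

Request:
send_rows(
  rows=[
    [60, 25, 15, 2, 0, -0.1, 0.4],
    [60, 25, 15, 2, 0, -0.1, 0.4],
    [60, 20, 11, 3, 0, -0.1, 0.3],
    [60, 11.5, 6, 3, 0, -0.1, 0],
    [60, 0, 0, 0, 0, 0, 0],
  ],
)

```text
clock: 12.6
position: [0.4244, -0.3442, 0.1307]
ee_rot: [-179.9, 0.0, -90.0]
wrist_force: [0.3, 0.4, -0.9]
gripper_width: 0.0597
grip_force: 0.0
```

```bash
python3 to.py -90 0 .423 -.345 .071 0 4 60; python3 - <<'E'
from h import *
a=snapshot("side")[:,:,::-1];b=snapshot("top")[:,:,::-1]
A=cv2.resize(a[150:270,360:480],(400,400));B=cv2.resize(b[220:340,375:495],(400,400),interpolation=cv2.INTER_CUBIC)
cv2.imwrite("pics/rod1.png",np.hstack([A,B]))
for p in ([.423,-.345,.07],[.423,-.17,.07],[.423,-.395,.07]):print(proj("side",p),proj("top",p))
E
```

```text
12.6 [-18.5  13.6 -23.5  -0.1 -52.8  18.6] [ 0.4244 -0.3442  0.1307] [-179.9    0.   -90. ] F [ 0.3  0.4 -0.9] w 59.7 0
x axis yaw/pitch -90.00402743172953 -0.009604847034850816 grasp [ 0.4244 -0.3442  0.1494]
rot [-0.1  0.  -0. ] dist 0.078
[60, 0.2, 0.4, 19.6, -0.0, 0.0, -0.0]
[60, 0.2, 0.4, 19.6, -0.0, 0.0, -0.0]
[60, 0.2, 0.4, 19.6, -0.0, 0.0, -0.0]
[60, 0.2, 0.4, 19.6, -0.0, 0.0, -0.0]
[433.722071   190.37535045] [452.71483391 276.97954985]
[395.37876881 225.18821209] [392.9916515  277.57767656]
[443.82738779 181.20970409] [469.65971121 276.79572755]
```

View pics/rod1.png

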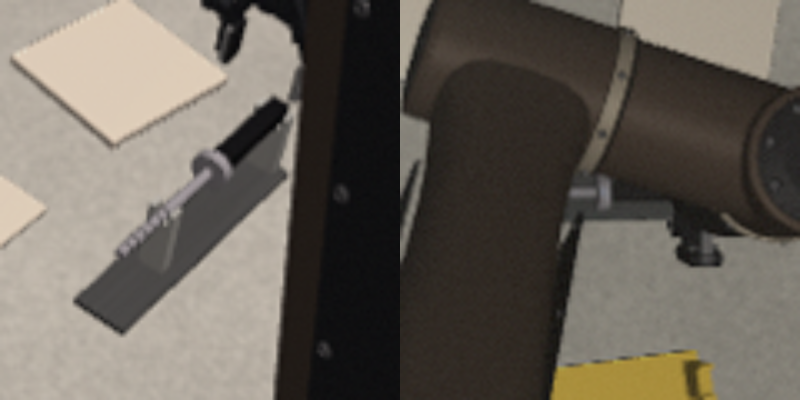

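In the side view the rod lies untouched on its grey rest, handle at (255,130) and collar at (212,160), with the open fingers above it. I'll descend and grip.

Request:
send_rows(
  rows=[
    [60, 0, 0.4, 20, 0, 0, 0],
    [60, 0, 0.4, 20, 0, 0, 0],
    [60, 0.3, 0.4, 20, 0, 0, 0],
    [60, 0.3, 0.4, 18.5, 0, 0, 0],
    [40, 0, 0, 0, 0, 0, 0],
    [10, 0, 0, 0, 0, 0, 0],
    [10, 0, 0, 0, 0, 0, 0],
    [10, 0, 0, 0, 0, 0, 0],
    [10, 0, 0, 0, 0, 0, 0],
  ],
  squeeze=90,
)

```text
clock: 13.82
position: [0.4248, -0.3445, 0.0537]
ee_rot: [-179.7, -0.1, -89.9]
wrist_force: [-0.7, 3.7, 6.1]
gripper_width: 0.0164
grip_force: 88.5
```

```bash
python3 to.py -90 0 .423 -.345 .071 0 1 10
```

```text
13.82 [-18.5  19.  -28.2  -0.1 -42.5  18.7] [ 0.4248 -0.3445  0.0537] [-1.797e+02 -1.000e-01 -8.990e+01] F [-0.7  3.7  6.1] w 16.4 89
x axis yaw/pitch -89.90052007944989 0.05296123856798723 grasp [ 0.4247 -0.3445  0.0724]
rot [-0.3 -0.1  0.1] dist 0.002
[10, 0.5, 1.8, 1.4, -0.3, -0.1, 0.1]
```

Request:
send_rows(
  rows=[
    [10, 0, 0, -10, 0, 0, 0],
    [10, 0, 0, -25, 0, 0, 0],
    [10, 0, 0, -30, 0, 0, 0],
    [10, 0, 0, -30, 0, 0, 0],
    [10, 0, 0, -10, 0, 0, 0],
    [10, 0, 0, 0, 0, 0, 0],
  ],
)

```text
clock: 14.58
position: [0.4237, -0.3444, 0.1579]
ee_rot: [-179.8, -0.0, -89.9]
wrist_force: [0.7, 0.2, -3.1]
gripper_width: 0.0166
grip_force: 87.9
```

```bash
python3 to.py -84.5 40 .4567 -.1808 .2914 0 10 10;  python3 - <<'E'
from h import *
a=snapshot("side")[:,:,::-1];b=snapshot("top")[:,:,::-1]
A=cv2.resize(a[130:270,340:480],(400,400));B=cv2.resize(b[200:340,355:495],(400,400),interpolation=cv2.INTER_CUBIC)
cv2.imwrite("pics/rod2.png",np.hstack([A,B]))
E
```

```text
14.57 [-18.6  11.9 -21.7  -0.1 -56.3  18.7] [ 0.4237 -0.3444  0.1579] [-179.8   -0.   -89.9] F [ 0.7  0.2 -3.1] w 16.6 88
x axis yaw/pitch -89.933567174304 0.022286288256423627 grasp [ 0.4236 -0.3444  0.1766]
rot [ 1.7 39.9 -5.3] dist 0.196
[10, -15.2, -3.5, -11.9, 0.2, 4.0, -0.5]
[10, -14.3, -3.7, -12.9, 0.2, 4.0, -0.5]
[10, -13.3, -3.8, -13.9, 0.2, 4.0, -0.5]
[10, -12.3, -4.0, -14.7, 0.2, 4.0, -0.5]
[10, -11.2, -4.1, -15.6, 0.2, 4.0, -0.5]
[10, -10.0, -4.3, -16.3, 0.2, 4.0, -0.5]
[10, -8.8, -4.4, -16.9, 0.2, 4.0, -0.5]
[10, -7.6, -4.5, -17.5, 0.2, 4.0, -0.5]
[10, -6.3, -4.7, -17.9, 0.2, 4.0, -0.5]
[10, -5.0, -4.8, -18.3, 0.2, 4.0, -0.5]
```

View pics/rod2.png

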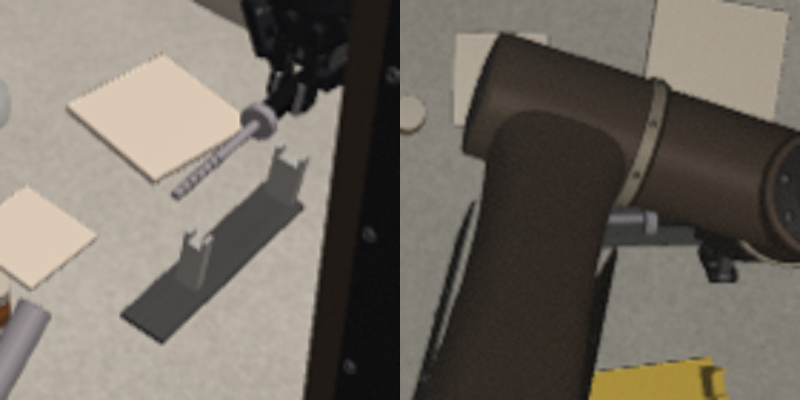

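The rod is off the forks. Its tip is at (175,197) in the side half, full-frame (401,199), with the collar at (260,122). I'll send the move and check that tip against the prediction.

Request:
send_rows(
  rows=[
    [10, -15, -3.5, -12, 0.2, 4, -0.5],
    [10, -14.5, -3.5, -13, 0.2, 4, -0.5],
    [10, -13.5, -4, -14, 0.2, 4, -0.5],
    [10, -12.5, -4, -14.5, 0.2, 4, -0.5],
    [10, -11, -4, -15.5, 0.2, 4, -0.5],
    [10, -10, -4.5, -16.5, 0.2, 4, -0.5],
    [10, -9, -4.5, -17, 0.2, 4, -0.5],
    [10, -7.5, -4.5, -17.5, 0.2, 4, -0.5],
    [10, -6.5, -4.5, -18, 0.2, 4, -0.5],
    [10, -5, -5, -18.5, 0.2, 4, -0.5],
  ],
)

```text
clock: 15.92
position: [0.4577, -0.1914, 0.2764]
ee_rot: [-179.7, -40.2, -84.8]
wrist_force: [0.4, -0.1, -1.3]
gripper_width: 0.0162
grip_force: 87.9
```

Request:
send_rows(
  rows=[
    [10, 0, 0, 0, 0, 0, 0],
  ],
)

```text
clock: 16.05
position: [0.4584, -0.1907, 0.276]
ee_rot: [-179.8, -40.1, -84.6]
wrist_force: [-0.1, -0.3, -1.0]
gripper_width: 0.0165
grip_force: 88.0
```

```bash
python3 to.py -84.5 40 .4567 -.1808 .2914 0 1 10;  python3 - <<'E'
from h import *
print("pred tip",proj("side",[.4236,-.1694,.1766]))
s=read_state();R=Ro.from_euler("xyz",s["ee_rot"],degrees=True).as_matrix();g=s["position"]-R[:,2]*grasp_offset
for nm,p in(("tip",g-.175*R[:,0]),("collar",g-.055*R[:,0]),("mouth",np.array([.4405,-.013,.15]))):print(nm,np.round(p,4),proj("side",p).round(1),proj("top",p).round(1))
a=snapshot("side")[:,:,::-1];b=snapshot("top")[:,:,::-1]
A=cv2.resize(a[160:270,310:420],(400,400),interpolation=cv2.INTER_CUBIC);B=cv2.resize(b[220:320,300:400],(400,400),interpolation=cv2.INTER_CUBIC)
cv2.imwrite("pics/ins1.png",np.hstack([A,B]))
E
```

```text
16.05 [ 25.7  -0.4 -45.4  41.  -67.4 -44.2] [ 0.4584 -0.1907  0.276 ] [-179.8  -40.1  -84.6] F [-0.1 -0.3 -1. ] w 16.5 88
x axis yaw/pitch -84.62168548437658 40.131635805361725 grasp [ 0.4572 -0.1787  0.2903]
rot [-0.2 -0.1 -0.1] dist 0.002
[10, 2.2, 0.8, 0.5, -0.2, -0.1, -0.1]
pred tip [400.49453102 196.7039446 ]
tip [ 0.4447 -0.0455  0.1775] [360.9 220.1] [351.5 268.6]
collar [ 0.4533 -0.1368  0.2549] [386. 174.] [387.6 263.4]
mouth [ 0.4405 -0.013   0.15  ] [352.6 236.4] [339.5 270.7]
```

View pics/ins1.png

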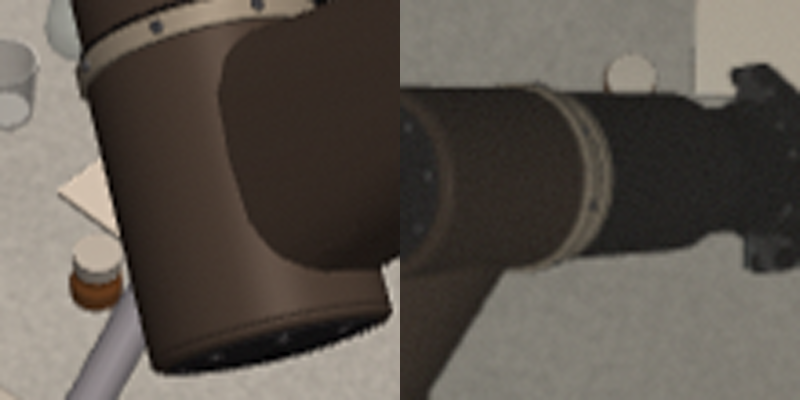

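Request:
send_rows(
  rows=[
    [10, -8, 0, -2.5, 0, 0, 0],
    [10, -15, 0, 0, 0, 0, 0],
    [10, -14, 0, 0, 0, 0, 0],
    [10, -4, 0, 0, 0, 0, 0],
    [10, -4, 0, 0, 0, 0, 0],
    [10, -3, 0, 0, 0, 0, 0],
    [10, 0, 0, 0, 0, 0, 0],
  ],
)

```text
clock: 17.02
position: [0.4547, -0.1536, 0.2481]
ee_rot: [-179.6, -40.1, -84.9]
wrist_force: [0.6, -0.4, -1.1]
gripper_width: 0.0165
grip_force: 88.0
```

```bash
cat > ax.py <<'E'
from h import *
s=read_state();R=Ro.from_euler("xyz",s["ee_rot"],degrees=True).as_matrix();g=s["position"]-R[:,2]*grasp_offset
A=frame(axis(-84.5,40));v=A.T@(g-np.array([.4405,-.013,.15]));print("clock",round(s["clock"],2),"along/lat y/lat z mm",np.round(v*1e3,1),"tip depth",round(175-v[0]*1e3,1),"F in tube axes",np.round(A.T@s["wrist_force"],1),"rot err",np.round(Ro.from_matrix(A.T@R).as_rotvec(degrees=True),1),"w",s["gripper_width"],"M",np.round(A.T@s["moment"],2))
E
python3 ax.py
```

```text
clock 17.02 along/lat y/lat z mm [171.3  -0.6  -3. ] tip depth 3.7 F in tube axes [-0.3 -0.6  1.1] rot err [0.1 0.1 0.3] w 0.016493364811729208 M [-0.02 -2.42 -0.03]
```

Request:
send_rows(
  rows=[
    [10, -4, 0, 0, 0, 0, 0],
    [10, -4, 0, 0, 0, 0, 0],
    [10, -4, 0, 0, 0, 0, 0],
    [10, 0, 0, 0, 0, 0, 0],
  ],
)

```text
clock: 17.52
position: [0.4539, -0.1444, 0.2402]
ee_rot: [-179.6, -40.1, -84.9]
wrist_force: [0.1, -0.7, -0.8]
gripper_width: 0.0162
grip_force: 88.0
```

```bash
python3 ax.py
```

```text
clock 17.52 along/lat y/lat z mm [159.1  -0.7  -2.9] tip depth 15.9 F in tube axes [ 0.  -0.1  1.1] rot err [0.1 0.1 0.3] w 0.01622948375686672 M [-0.02 -2.38  0.01]
```

Request:
send_rows(
  rows=[
    [10, -10, 0, 0, 0, 0, 0],
    [10, -15, 0, 0, 0, 0, 0],
    [10, -15, 0, 0, 0, 0, 0],
    [10, -15, 0, 0, 0, 0, 0],
    [10, -15, 0, 0, 0, 0, 0],
    [10, -10, 0, 0, 0, 0, 0],
    [10, 0, 0, 0, 0, 0, 0],
  ],
)

```text
clock: 18.4
position: [0.4485, -0.0831, 0.1885]
ee_rot: [-179.7, -40.1, -84.8]
wrist_force: [-0.4, -0.2, -1.4]
gripper_width: 0.0165
grip_force: 88.0
```

```bash
python3 ax.py;python3 - <<'E'
from h import *
b=snapshot("side")[:,:,::-1]
B=cv2.resize(b[150:300,270:430],(640,600),interpolation=cv2.INTER_CUBIC)
cv2.imwrite("pics/ins2.png",B)
E
```

```text
clock 18.4 along/lat y/lat z mm [78.7 -1.2 -2.9] tip depth 96.3 F in tube axes [-0.8  0.5  1.2] rot err [0.1 0.1 0.2] w 0.01653974238366129 M [-0.04 -2.4   0.06]
```

Request:
send_rows(
  rows=[
    [10, -8, 0, 0, 0, 0, 0],
    [10, -8, 0, 0, 0, 0, 0],
    [10, -4, 0, 0, 0, 0, 0],
    [10, -2, 0, 0, 0, 0, 0],
    [10, 0, 0, 0, 0, 0, 0],
  ],
)

```text
clock: 19.08
position: [0.447, -0.0667, 0.1747]
ee_rot: [-179.6, -40.1, -84.9]
wrist_force: [-0.0, -0.7, -1.6]
gripper_width: 0.0165
grip_force: 88.0
```

```bash
python3 ax.py
```

```text
clock 19.07 along/lat y/lat z mm [57.3 -1.2 -2.8] tip depth 117.7 F in tube axes [-0.5  0.1  1.6] rot err [0.1 0.1 0.3] w 0.01654376230895189 M [ 0.02 -2.42 -0.03]
```

Request:
send_rows(
  rows=[
    [10, -1.5, 0, 0, 0, 0, 0],
    [10, -1, 0, 0, 0, 0, 0],
    [10, 0, 0, 0, 0, 0, 0],
  ],
)

```text
clock: 19.45
position: [0.4467, -0.0653, 0.1735]
ee_rot: [-179.6, -40.1, -84.9]
wrist_force: [2.1, -3.7, 1.9]
gripper_width: 0.0164
grip_force: 87.9
```

```bash
python3 ax.py
```

```text
clock 19.45 along/lat y/lat z mm [55.4 -1.2 -2.8] tip depth 119.6 F in tube axes [ 4.2 -1.7  1. ] rot err [0.1 0.1 0.3] w 0.01641666205962047 M [ 0.46 -0.55  0.1 ]
```

Request:
send_rows(
  rows=[
    [10, -1, 0, 0, 0, 0, 0],
    [10, -1, 0, 0, 0, 0, 0],
    [10, 0, 0, 0, 0, 0, 0],
  ],
)

```text
clock: 19.82
position: [0.4465, -0.0652, 0.1735]
ee_rot: [-179.6, -40.3, -85.0]
wrist_force: [5.4, -13.2, 8.4]
gripper_width: 0.0161
grip_force: 88.0
```

```bash
python3 ax.py
```

```text
clock 19.82 along/lat y/lat z mm [55.3 -1.  -2.9] tip depth 119.7 F in tube axes [15.9 -4.1  2.3] rot err [0.1 0.3 0.4] w 0.016062818644067403 M [1.62 3.56 0.16]
```

Request:
send_rows(
  rows=[
    [10, 8, 0, 0, 0, 0, 0],
    [10, 15, 0, 0, 0, 0, 0],
    [10, 25, 0, 0, 0, 0, 0],
    [10, 25, 0, 0, 0, 0, 0],
    [10, 25, 0, 0, 0, 0, 0],
    [10, 25, 0, 0, 0, 0, 0],
    [10, 25, 0, 0, 0, 0, 0],
    [10, 20, 0, 0, 0, 0, 0],
    [10, 5, 0, 0, 0, 0, 0],
  ],
)

```text
clock: 20.95
position: [0.4581, -0.1962, 0.284]
ee_rot: [-179.5, -40.0, -85.1]
wrist_force: [0.5, 0.0, -1.6]
gripper_width: 0.0161
grip_force: 88.1
```

```bash
python3 ax.py; python3 to.py -90 0 .5777 -.3446 .1304 0 12 10
```

```text
clock 20.95 along/lat y/lat z mm [ 2.27e+02  1.00e-01 -3.00e+00] tip depth -52.0 F in tube axes [-1.  -0.5  1.2] rot err [0.2 0.  0.4] w 0.016114551491853084 M [-0.08 -2.48 -0.05]
20.95 [ 25.   -1.  -44.8  41.  -67.8 -43.3] [ 0.4581 -0.1962  0.284 ] [-179.5  -40.   -85.1] F [ 0.5  0.  -1.6] w 16.1 88
x axis yaw/pitch -85.0593345247439 40.01705945909629 grasp [ 0.4569 -0.1842  0.2983]
rot [ -2.2 -40.    4.9] dist 0.257
[10, 0.9, -8.7, 19.6, -0.2, -3.3, 0.4]
[10, 1.9, -8.8, 19.4, -0.2, -3.3, 0.4]
[10, 3.0, -8.8, 19.3, -0.2, -3.3, 0.4]
[10, 4.1, -8.9, 19.0, -0.2, -3.3, 0.4]
[10, 5.1, -9.0, 18.7, -0.2, -3.3, 0.4]
[10, 6.1, -9.1, 18.4, -0.2, -3.3, 0.4]
[10, 7.1, -9.2, 18.0, -0.2, -3.3, 0.4]
[10, 8.1, -9.3, 17.5, -0.2, -3.3, 0.4]
[10, 9.0, -9.5, 17.0, -0.2, -3.3, 0.4]
[10, 9.9, -9.6, 16.4, -0.2, -3.3, 0.4]
[10, 10.8, -9.7, 15.8, -0.2, -3.3, 0.4]
[10, 11.6, -9.8, 15.1, -0.2, -3.3, 0.4]
```

Request:
send_rows(
  rows=[
    [10, 1, -8.5, 19.5, -0.2, -3.3, 0.4],
    [10, 2, -9, 19.5, -0.2, -3.3, 0.4],
    [10, 3, -9, 19.5, -0.2, -3.3, 0.4],
    [10, 4, -9, 19, -0.2, -3.3, 0.4],
    [10, 5, -9, 18.5, -0.2, -3.3, 0.4],
    [10, 6, -9, 18.5, -0.2, -3.3, 0.4],
    [10, 7, -9, 18, -0.2, -3.3, 0.4],
    [10, 8, -9.5, 17.5, -0.2, -3.3, 0.4],
    [10, 9, -9.5, 17, -0.2, -3.3, 0.4],
    [10, 10, -9.5, 16.5, -0.2, -3.3, 0.4],
  ],
)

```text
clock: 22.2
position: [0.5581, -0.3193, 0.1386]
ee_rot: [-180.0, -6.9, -89.0]
wrist_force: [-0.7, -0.8, -0.8]
gripper_width: 0.0164
grip_force: 88.1
```

```bash
python3 to.py -90 0 .5777 -.3446 .1004 0 5 10
```

```text
22.2 [ -8.4  19.8 -17.2   8.6 -52.2   4.2] [ 0.5581 -0.3193  0.1386] [-180.    -6.9  -89. ] F [-0.7 -0.8 -0.8] w 16.4 88
x axis yaw/pitch -89.03915502494188 6.906336098488272 grasp [ 0.558  -0.317   0.1572]
rot [-0.1 -6.9  1. ] dist 0.065
[10, 3.7, -3.8, 11.9, -0.0, -1.4, 0.2]
[10, 4.0, -3.8, 11.8, -0.0, -1.4, 0.2]
[10, 4.3, -3.9, 11.7, -0.0, -1.4, 0.2]
[10, 4.5, -3.9, 11.6, -0.0, -1.4, 0.2]
[10, 4.8, -3.9, 11.5, -0.0, -1.4, 0.2]
```

Request:
send_rows(
  rows=[
    [10, 4, -4, 12, 0, -1.4, 0.2],
    [10, 4, -4, 12, 0, -1.4, 0.2],
    [10, 4.5, -4, 12, 0, -1.4, 0.2],
    [10, 4.5, -4, 11.5, 0, -1.4, 0.2],
    [10, 5, -4, 11.5, 0, -1.4, 0.2],
    [10, 0, 0, 0, 0, 0, 0],
    [10, 0, 0, 0, 0, 0, 0],
  ],
)

```text
clock: 23.08
position: [0.5783, -0.3455, 0.0824]
ee_rot: [-179.9, -0.0, -90.1]
wrist_force: [-0.3, 0.5, -2.0]
gripper_width: 0.0164
grip_force: 88.1
```

```bash
python3 to.py -90 0 .5777 -.3446 .1004 0 1 10; python3 - <<'E'
from h import *
a=snapshot("side");np.save("s.npy",a);b=snapshot("top");np.save("t.npy",b)
s=read_state();R=Ro.from_euler("xyz",s["ee_rot"],degrees=True).as_matrix();g=s["position"]-R[:,2]*grasp_offset+R[:,2]*.0024
for d in(.175,.12,.065,.055):
    p=g-d*R[:,0];print(d,np.round(p,4),proj("side",p).round(1),proj("top",p).round(1))
for n,im in(("side",a),("top",b)):
    u,v=proj(n,g-.175*R[:,0]).round().astype(int);print(n,u,v);print(im[v-10:v+11,u-14:u+15].mean(2).astype(int))
E
```

```text
23.07 [-14.3  27.1  -9.8   0.  -52.9  14.2] [ 0.5783 -0.3455  0.0824] [-179.9   -0.   -90.1] F [-0.3  0.5 -2. ] w 16.4 88
x axis yaw/pitch -90.05752789185017 0.045987108031732164 grasp [ 0.5782 -0.3455  0.1011]
rot [-0.1 -0.  -0.1] dist 0.001
[10, -0.9, 0.6, 0.7, -0.1, -0.0, -0.1]
0.175 [ 0.5785 -0.1703  0.099 ] [350.9 188.6] [393.2 223.3]
0.12 [ 0.5784 -0.2253  0.0991] [363.9 178.4] [412.2 223.2]
0.065 [ 0.5784 -0.2803  0.0991] [376.4 168.5] [431.1 223.1]
0.055 [ 0.5784 -0.2903  0.0992] [378.6 166.7] [434.6 223. ]
side 351 189
[[179 178 175 176 178 177 174 175 175 176 171 169 169 172 177 177 177 180
  181 179 176 174 176 176 169 156 136 144 143]
 [177 177 175 176 179 177 176 178 176 174 175 173 173 176 178 177 178 178
  177 177 175 175 163 147 137 165 151  94 132]
 [178 179 178 179 180 176 176 178 177 175 176 177 176 178 177 177 175 177
  178 176 175 161 145 123 118 143 127 100 159]
 [180 178 178 178 179 177 180 179 179 177 174 174 175 178 177 177 175 178
  179 178 165 125 145 161 125  90 126 149 186]
 [181 179 174 174 178 181 183 181 180 180 178 176 177 179 182 182 177 175
  177 16
[... 3829 characters left out ...]
 39  43  43  45  45  45  42  45  48  43  41  44
   46  43  43  43  43  43  44  44  43  42  45]
 [ 39  39  40  40  40  44  43  44  43  43  44  45  44  45  45  47  45  46
   44  45  44  45  43  43  44  42  44  44  44]
 [ 39  41  42  42  42  40  43  47  46  45  46  43  43  45  46  44  46  46
   46  44  45  45  47  46  45  44  45  43  42]
 [ 38  40  41  42  43  41  43  44  46  43  47  44  47  45  43  45  43  43
   45  47  45  44  44  46  43  44  43  43  41]
 [ 38  42  41  39  42  43  43  46  44  44  44  45  44  44  46  44  46  44
   45  44  43  46  45  47  43  43  45  46  43]
 [ 39  41  39  40  41  44  45  44  44  43  46  45  45  46  43  46  47  45
   43  46  46  42  45  45  46  45  44  45  44]]
```

The tip's end shows near (352,189) in the side view against a predicted (351,189), and the shaft follows the predicted line. So the rod is level with its tip about 91 mm above the tile's centre. I'm handing in.

```bash
python3 -c "
from workcell import *
s=read_state();print(s['qd'].round(2),s['wrist_force'].round(1));print(hand_in())"
```

```text
[ 0.18 -0.2  -0.08 -0.05 -0.03 -0.04] [ 0.   0.2 -1.9]
the job is handed in; nothing more can be done
None
```

I handed the job in at about 23 s: tube scrubbed with two strokes of about 105 mm each, brush left lying in the grey tray, gauge rod seated to its collar and pulled right out, and now held level with its tip about 91 mm above the middle of the 100 mm tile. I did not re-check the bystanders at the end.

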